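Clamp a carburetor in the leak-test stand with its removable crank

TASK

Clamp the carburetor body in the leak-test stand: pick up the loose crank, fit it right down onto the square end of the stand's screw, and wind it clockwise until the rubber pad bears on the carburetor and pushing the crank's grip round takes about 12 newtons, no tighter. Then let go and leave the crank seated on the square, without shifting the carburetor or the other things on the bench.

Things in the scene. Friction and masses are not known exactly. Their poses are not given: they have to be found in the camera images.
- stand: Fixed leak-test stand: grey base plate 150 x 180 x 18 mm, two 20 mm steel posts 132 mm apart, and over them a grey bridge (40 x 164 mm along the stand's y, top 164 mm above the bench) with a brass nut (top 172 mm) in which the upright clamp screw runs. Origin: centre of the base's underside, below the screw; z up.
- square_foot (a point): Foot of the clamp screw's bare square steel end, which stands up over the bridge: 16 mm across flats, 26 mm tall, the top 6 mm tapering to 10 mm. This point: on the screw's axis, on the round shoulder (42 mm in diameter) where the crank's underside comes to rest, about 207 mm above the bench at first. z up, x and y square to the flats; it turns and sinks with the screw.
- screw: The clamp screw with the swivel pad it carries (52 mm disc, rubber below). Origin: same point as square_foot, but it sinks without turning. Right-hand thread: clockwise seen from above lowers it 10 mm a turn. Its friction nut makes it stay where it is left; running free it takes a steady push of about 6.5 N on the crank's grip, square to the arm (0.4 N m).
- carb_mouth (a point): Centre of the carburetor's mouth, on which the pad comes down. The pad starts 12.5 to 23.5 mm above it (1.25 to 2.35 turns); its worn rubber's height is uncertain by 4 mm. Once it bears, the push climbs smoothly by about 1 N in 10 degrees, read while slowly turning (at a stand it reads lower). 12 N in all is right (200 N of clamping); under 10 N (110 N) is loose, over 14.5 N (310 N) too tight, over 17 N (400 N) does damage.
- crank_hub (a point): Loose crank, dark steel, flat on the bench, about 330 g: square hub 30 x 30 mm, 44 mm tall, with a square hole right through; a flat arm 18 mm wide, 8 mm thick, level with its underside; an upright revolving grip at the arm's end. This point: hub axis, 26 mm above the underside, a good height to pinch the hub across the arm. x along the arm to the grip, y square to the hub's sides, z up.
- crank_socket (a point): Centre of the square hole's mouth in the hub's underside. The hole is 17.2 mm across, its sides parallel to the hub's sides, so the crank fits the square end in four positions a quarter turn apart, with about 4 degrees of play. Seated, its underside rests on the screw's shoulder; only its weight keeps it down.
- crank_grip (a point): Crank's grip: upright aluminium cylinder 22 mm in diameter that spins freely on its pin, 10 to 63 mm above the crank's underside, its axis 60 mm from the hub's. This point: on its axis, 38 mm above the underside. It goes round the screw's axis at 60 mm radius and sinks with the screw; a hand holding it need not turn.
- carb: Bare aluminium carburetor body standing on its flange (76 x 44 mm) on the stand's rubber-faced block, its bore upright under the pad; 66 mm tall, about 550 g, loose. Origin: centre of its underside, 30 mm above the bench.
- stack: Bystander: green anodized velocity stack, a trumpet 53 mm tall, 72 mm across its mouth, standing on its base. Origin: centre of its underside.
- gauge: Bystander: flat steel float height gauge, 80 x 30 mm, up to 18 mm tall. Origin: centre of its underside.
- plug: Bystander: chrome spark plug lying down, 80 mm long, 24 mm across the hexagon. Origin: underside below the hexagon.
- spacer: Bystander: black rubber carburetor spacer, 70 x 46 x 12 mm, lying flat. Origin: centre of its underside.
Mind the look-alikes: they are no part of the job. Of the things that look like the stand, the largest one is meant.

How it is judged:
On the way, in this order (a step that is already met when the one before it is completed fails the run):
1. the crank is seated on the square, down on the shoulder (horizontal distance between crank_socket and square_foot below 0.0025 m and z of crank_socket in the frame of square_foot between -0.003 and 0.003 m and angle between the z axis of crank_socket and the z axis of square_foot, either way round below 0.08 rad), for 0.2 s.
2. with the crank seated on the square, the pad is wound down hard on the carburetor (at least 110 N) (all of step 1 and contact force between screw and carb above 110 N), for 0.2 s.
At the end, for the whole second after the job is handed in: The crank sits on the square with its underside within 3 mm of the shoulder, within 2.5 mm of the axis and upright within 0.08 rad, at rest; the pad presses on the carburetor with 110 to 310 N; the carburetor is within 6 mm of where it stood and the four bystanders within 20 mm (all of step 2 and contact force between screw and carb below 310 N and distance of carb from where it was at the start of the episode below 0.006 m and linear speed of crank below 0.01 m/s and linear speed of screw below 0.001 m/s and distance of each of stack, gauge, plug, spacer from where it was at the start of the episode below 0.02 m); the robot touches nothing.
It fails at once if the clamp is overtightened: over 400 N on the carburetor (contact force between screw and carb above 400 N).
It fails at once if the carburetor is shifted by more than 8 mm (distance of carb from where it was at the start of the episode above 0.008 m).
It fails at once if a bystander is shifted by more than 20 mm (distance of any of stack, gauge, plug, spacer from where it was at the start of the episode above 0.02 m).
It also fails if it takes over 67 s, if anything falls off the work surface, if the arm or the gripper's body presses on something with over 40 N, if the wrist force passes 120 N, or if a joint passes its speed limit or range.

ROBOT

A 6-joint arm with a two-finger parallel gripper is mounted at the origin on the work surface. World frame = base frame: x ahead of the robot, y to its left, z up, the work surface at z = 0. Lengths are in m, angles in rad, forces in N, time in s.
With the tool pointing down it reaches from about 0.275 to 0.875 m from the base axis. Payload 12.5 kg.
Tool frame: the origin (TCP) lies at the very end of the fingers, on their centre line; the grasp point (between the pads) lies 19 mm behind it; x points along the fingers, y is the direction in which the jaws open and shut, and the axes are right-handed (so a half turn about x gives the same grasp; the last joint's range is limited). The gripper opens to 85 mm and grips with 20 to 120 N. Pads are 22 mm wide; open, the fingers measure 114 mm over their backs; the gripper's body (76 mm by 85 mm) begins 54 mm behind the grasp point. The pads swing forward as they close: fully open they stand 13 mm farther back than shut.
Start: joints at [1.074, 0.351, 1.652, -0, 1.139, -0.085], TCP at [0.22, 0.504, 0.231] pointing down, gripper open.
Joint ranges: [-2.75, 2.75], [-0.79, 2.1], [0.01, 2.65], [-1.57, 4.71], [0.07, 3.14], [-2.87, 2.87]. Speed limits (rad/s): [2.22, 2.22, 2.79, 3.14, 3.14, 3.14].

INTERFACE

Orientations are given as a 3x3 rotation matrix whose columns are the frame's x, y, z axes.
In Python, from bench import manip gives the robot as it stands. Calls block until the motion is done:
- manip.move_ptp(position, orientation): joint-space move of the TCP to a pose.
- manip.move_l(position, attitude=None, max_speed=0.15): straight line of the TCP; attitude=None keeps the orientation; max_speed is the mean speed in m/s.
- manip.move_j(angles): joint-space move.
- manip.set_gripper(opening, effort=None): opening from 0.0 (shut) to 1.0 (fully open); effort is the grip in N (None keeps the last); returns when the fingers have stopped.
- manip.dwell(seconds).
- manip.inverse_kinematics(position, orientation): joint angles nearest the present ones, or None.
- manip.grab_frame(name): name is "scene" or "side" or "wrist"; returns (picture, depth): 420x560x3 uint8, red, green, blue; 420x560 float32, m along the optical axis (not along the pixel's ray), 0 where there is no reading.
- manip.get_calibration(name): a dict with "camera_matrix" (3x3 intrinsics, pixels), "R" (3x3) and "t" (3): a world point X has camera coordinates R X + t. Camera axes: x right, y down, z forward; pixel columns grow to the right and rows downward; lengths in m; the calibration is good to about 2 mm. A picture is of the moment at which its call begins: read the wrist's pose just before it. get_calibration takes no time and is no camera call; for the wrist camera it gives the pose at the moment of the call.
A pose or a line that the arm cannot do raises manip.Unreachable and nothing moves.
- manip.sign_off(): hands the job in, once; it reports no verdict.
Trained networks look in the newest picture that a camera, given by its name, has taken for a name from the list of things; names that differ only in an ending like _2 or _b are one class to them, and where a whole thing is asked for, a point or a joint stands for the part that bears it (a point fixed in the world has none). Each returns a list of dicts, best first, with "confidence" (0 to 1); they miss things now and then, are a little off and sometimes report something else, mostly with a low value. They report only what shows in the picture. A call takes as long as a camera call. They do not tell look-alikes from the thing itself.
- manip.look_for(camera, name): "at" ([x, y, z] in m, in world coordinates, good to about 4 mm: the middle of the surface that is visible of it).
Readings, each from a call of its own:
- manip.current_time(): time.
- manip.current_qpos(): joint angles.
- manip.current_joint_vel(): joint speeds.
- manip.current_joint_torque(): joint torques, N m.
- manip.current_ee_pos(): TCP position.
- manip.current_tcp_rot(): TCP orientation.
- manip.current_force(): force on the tool from outside, world axes, zero at the start.
- manip.current_ft_torque(): the same for the moment, N m.
- manip.current_grip_width(): opening from 0.0 (shut) to 1.0 (fully open).
Only numpy, scipy, OpenCV 4.12 (cv2) and the standard library are available. Lean on these libraries where they do the work, as an engineer would, in place of code of your own. Each camera call takes 0.05 s, during which the arm holds its last target. There are 200 camera calls.

## Working session

There is one attempt and no reset: what is moved stays moved. The work goes in short steps, each a Python script; the robot and the scene stay as the last script left them, time stands still between calls to the robot, and variables do not carry over. Pictures are saved under pics/ and viewed, about 8 in all and at most 12, crops included, and the job is handed in when it is done.

```bash
mkdir -p pics; ls
python3 - <<'E'
from bench import manip
import cv2,numpy as np
ims=[]
for c in ("scene","side"):
    p,d=manip.grab_frame(c); np.savez(f"pics/{c}0.npz",p=p,d=d)
    cv2.imwrite(f"pics/{c}0.png",p[:,:,::-1])
    print(c,manip.get_calibration(c))
    for n in ("stand","square_foot","screw","crank_hub","crank_grip","crank_socket","carb","stack","gauge","plug","spacer"):
        print(n,[(np.round(r["at"],3).tolist(),round(r["confidence"],2)) for r in manip.look_for(c,n)][:4])
print(manip.current_time(),manip.current_tcp_rot(),manip.current_force())
E
```

```text
pics
scene {'camera_matrix': array([[510.58521899,   0.        , 270.86910648],
       [  0.        , 510.58521899, 208.08581164],
       [  0.        ,   0.        ,   1.        ]]), 'R': array([[-0.28988592,  0.95703122,  0.0075763 ],
       [ 0.81929496,  0.25224169, -0.51490767],
       [-0.49469377, -0.14305726, -0.85721216]]), 't': array([ 0.18756826, -0.34817753,  1.47756579])}
stand [([0.596, -0.097, 0.023], 0.82), ([0.391, 0.011, 0.016], 0.79), ([0.367, -0.184, 0.019], 0.65)]
square_foot [([0.58, -0.102, 0.203], 0.69), ([0.386, 0.012, 0.14], 0.67), ([0.36, -0.185, 0.137], 0.53)]
screw [([0.363, -0.188, 0.14], 0.7), ([0.586, -0.105, 0.203], 0.64), ([0.386, 0.009, 0.141], 0.44)]
crank_hub [([0.454, 0.212, 0.037], 0.78)]
crank_grip [([0.453, 0.212, 0.035], 0.66), ([0.601, -0.097, 0.024], 0.38)]
crank_socket [([0.454, 0.212, 0.035], 0.81)]
carb [([0.594, -0.098, 0.07], 0.6), ([0.629, -0.34, 0.012], 0.48), ([0.455, 0.212, 0.035], 0.34)]
stack [([0.712, 0.3, 0.046], 0.64)]
gauge [([0.492, -0.358, 0.004], 0.74)]
plug [([0.707, 0.123, 0.012], 0.63)]
spacer [([0.627, -0.339, 0.012], 
[... 545 characters left out ...]
0.193, 0.14], 0.58), ([0.377, 0.001, 0.142], 0.41)]
screw [([0.574, -0.113, 0.207], 0.59), ([0.373, 0.001, 0.141], 0.44)]
crank_hub [([0.444, 0.206, 0.027], 0.61)]
crank_grip [([0.445, 0.207, 0.032], 0.86)]
crank_socket [([0.442, 0.208, 0.03], 0.74)]
carb [([0.562, -0.122, 0.073], 0.89), ([0.44, 0.207, 0.032], 0.38)]
stack [([0.715, 0.294, 0.033], 0.98), ([0.619, -0.343, 0.009], 0.27)]
gauge [([0.483, -0.368, 0.007], 0.73)]
plug [([0.714, 0.122, 0.015], 0.49)]
spacer [([0.615, -0.346, 0.012], 0.64)]
1.2 [[-5.41036586e-05  4.00234040e-01  9.16412958e-01]
 [-3.79206771e-05  9.16412958e-01 -4.00234043e-01]
 [-9.99999998e-01 -5.64051258e-05 -3.44041480e-05]] [-0.60767754 -0.92377367  0.3768009 ]
```

View pics/scene0.png

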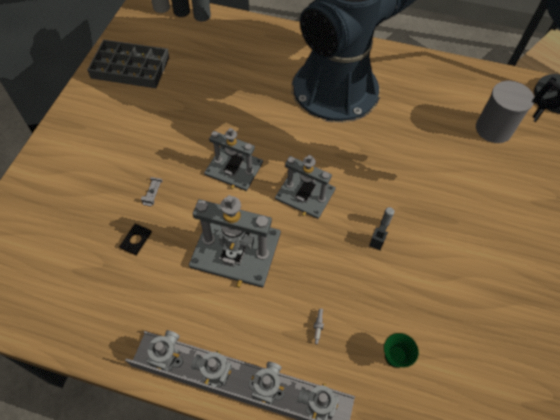

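View pics/side0.png

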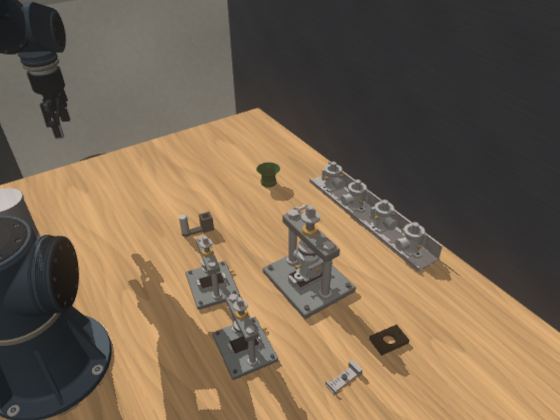

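Crank hub is at about (378,241) and its grip at (386,214) in the scene view. The tallest stand's square is at about (232,203). Next I'll look at both with the wrist camera.

```bash
cat > h.py <<'E'
from bench import manip
import cv2,numpy as np
def down(a):  # jaw (y) axis at world angle a, tool down
    x=np.array([0,0,-1.]);y=np.array([np.cos(a),np.sin(a),0]);return np.c_[x,y,np.cross(x,y)]
def cloud(c):
    k=manip.get_calibration(c);p,d=manip.grab_frame(c)
    v,u=np.mgrid[:420,:560];K=k["camera_matrix"]
    q=np.stack([(u-K[0,2])/K[0,0]*d,(v-K[1,2])/K[1,1]*d,d],-1)
    X=(q-k["t"])@k["R"];X[d==0]=np.nan
    return p,X,k
def snap(name,c="wrist"):
    p,X,k=cloud(c);cv2.imwrite(f"pics/{name}.png",p[:,:,::-1]);np.savez(f"pics/{name}.npz",p=p,X=X,**k);return p,X,k
E
python3 - <<'E'
from h import *
a=np.arctan2(.916,.4)
k=manip.get_calibration("wrist");R=manip.current_tcp_rot();c=-k["R"].T@k["t"]
print("cam in tcp",R.T@(c-manip.current_ee_pos()),"axes",(k["R"]@R).round(2),k["camera_matrix"][0])
manip.move_ptp([.46,.205,.26],down(a))
p,X,k=snap("w1");print(manip.current_time(),manip.current_qpos())
manip.move_ptp([.56,-.10,.40],down(a))
p2,X2,k=snap("w2");print(manip.current_time(),manip.current_qpos())
for n in("square_foot","screw"):print(n,[(np.round(r["at"],4),r["confidence"]) for r in manip.look_for("wrist",n)])
cv2.imwrite("pics/w12.png",cv2.resize(np.hstack([p,p2]),(800,300))[:,:,::-1])
E
```

```text
cam in tcp [-0.14338175  0.0008254  -0.07927037] axes [[ 0.    1.    0.  ]
 [-0.31  0.    0.95]
 [ 0.95 -0.    0.31]] [371.54373443   0.         279.44643578]
2.6833 [ 3.28470768e-01  2.36060377e-01  1.73392862e+00  1.78204173e-04
  1.17170420e+00 -8.31820153e-01]
4.05 [-2.56636320e-01  2.73954592e-01  1.34897466e+00  2.35451545e-04
  1.51956670e+00 -1.41710745e+00]
square_foot [(array([ 0.5707, -0.1001,  0.2028]), 0.58)]
screw [(array([ 0.5701, -0.1053,  0.2031]), 0.92), (array([ 0.3591, -0.1824,  0.1428]), 0.73), (array([ 0.4889, -0.356 ,  0.0054]), 0.45)]
```

View pics/w12.png

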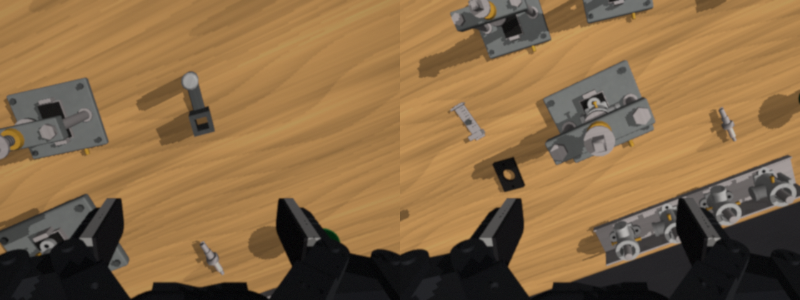

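The left picture shows the crank, with its hub's square hole at (200,121) and the grip at (190,80). The right picture shows the big stand, with the square end at about (601,135). I'll fit both from the depth data.

Run:
```python
from h import *
def rect(P): 
    (c,s,a)=cv2.minAreaRect((P*1000).astype(np.float32)); return np.round(c,1),np.round(s,1),round(a,1)
X=np.load("pics/w1.npz")["X"].reshape(-1,3)
near=np.hypot(X[:,0]-.455,X[:,1]-.21)<.09
z=X[:,2]
for lo,hi in((.004,.014),(.038,.05),(.057,.07)):
    P=X[near&(z>lo)&(z<hi)]; print(lo,len(P),P[:,:2].mean(0) if len(P) else 0,np.median(P[:,2]) if len(P) else 0, rect(P[:,:2]) if len(P)>5 else 0)
for f in("w2",):
    X=np.load(f"pics/{f}.npz")["X"].reshape(-1,3);z=X[:,2]
    near=np.hypot(X[:,0]-.575,X[:,1]+.105)<.12
    print(np.histogram(z[near],np.arange(.15,.245,.005)))
    for lo,hi in((.155,.169),(.202,.212),(.226,.24)):
        m=near&(z>lo)&(z<hi);P=X[m]; print(lo,len(P),P[:,:2].mean(0) if len(P) else 0,np.median(P[:,2]) if len(P) else 0, rect(P[:,:2]) if len(P)>5 else 0)
# rectified top crops: colour projected on a plane at given height
def ortho(f,c,h,half,n=400):
    D=np.load(f"pics/{f}.npz");g=np.linspace(-half,half,n)
    xx,yy=np.meshgrid(g,-g);W=np.stack([c[0]+xx,c[1]+yy,np.full_like(xx,h)],-1)
    q=W@D["R"].T+D["t"];q=q@D["camera_matrix"].T;uv=(q[...,:2]/q[...,2:]).astype(np.float32)
    return cv2.remap(D["p"],uv,None,cv2.INTER_CUBIC)
A=ortho("w1",(.455,.21),.044,.06);B=ortho("w2",(.575,-.105),.233,.04)
cv2.imwrite("pics/o1.png",np.hstack([A,B])[:,:,::-1])
```

```text
0.004 592 [0.43490571 0.21262798] 0.008631437149152288 (array([431.4, 210. ]), array([75.4, 74.7]), 52.4)
0.038 699 [0.46054222 0.20870014] 0.044669340610586215 (array([435.2, 212.2]), array([30. , 85.7]), 81.6)
0.057 457 [0.40300315 0.21727797] 0.06331539306534764 (array([403.1, 217. ]), array([19.8, 20.2]), 65.6)
(array([ 124,  133, 2475, 1195,  912,   42,    0,    0,    0,    0,   19,
       1052,   30,   26,   36,   97,  223,    0]), array([0.15 , 0.155, 0.16 , 0.165, 0.17 , 0.175, 0.18 , 0.185, 0.19 ,
       0.195, 0.2  , 0.205, 0.21 , 0.215, 0.22 , 0.225, 0.23 , 0.235,
       0.24 ]))
0.155 3771 [ 0.57429071 -0.10261365] 0.1645835772424771 (array([ 577.9, -106.9]), array([ 40.9, 164.1]), 0.6)
0.202 1083 [ 0.5756466  -0.10588956] 0.20741249238849985 (array([ 577.6, -106.9]), array([40.5, 41. ]), 23.3)
0.226 314 [ 0.57679424 -0.10637765] 0.23221894053062864 (array([ 578. , -106.8]), array([15.8, 16.3]), 79.5)
```

View pics/o1.png

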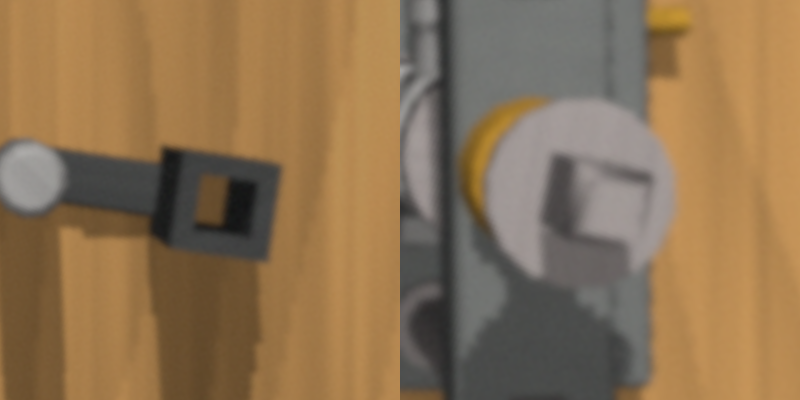

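Run:
```python
from h import *
X=np.load("pics/w1.npz")["X"].reshape(-1,3)
P=X[(np.hypot(X[:,0]-.462,X[:,1]-.209)<.028)&(abs(X[:,2]-.0445)<.003)][:,:2]
print(cv2.minAreaRect((P*1000).astype(np.float32)),len(P))
hub=np.array([.4624,.2088]);a=np.radians(172.1-90)
manip.set_gripper(1.0,80)
manip.move_ptp([*hub,.10],down(a))
manip.move_l([*hub,.007],max_speed=.1)
print(manip.current_ee_pos(),manip.current_force())
manip.set_gripper(0.0,80);print("w",manip.current_grip_width(),manip.current_force())
manip.move_l([*hub,.06],max_speed=.08)
print(manip.current_force(),manip.current_time(),manip.current_grip_width(),manip.current_qpos())
p,X,k=snap("w3");e=manip.current_ee_pos();R=manip.current_tcp_rot();print(e)
T=(X.reshape(-1,3)-e)@R   # tool frame
m=(abs(T[:,0]+.007+.063-.007)<.25)&(np.hypot(X.reshape(-1,3)[:,0]-.403,X.reshape(-1,3)[:,1]-.217)<.02)&(X.reshape(-1,3)[:,2]>.105)
print(m.sum(),T[m].mean(0),cv2.minAreaRect((T[m][:,1:]*1000).astype(np.float32)) if m.sum()>5 else 0)
```

```text
((462.5814514160156, 208.16775512695312), (30.001277923583984, 30.35085678100586), 81.59954833984375) 647
[0.46278682 0.20892181 0.0075177 ] [0.78059169 0.48270637 0.24604266]
w 0.3384372808170239 [-0.66508978 -1.67113402  5.70873713]
[-0.16370065  0.10456347 -3.77269691] 8.4417 0.3430334834407947 [ 3.32362184e-01  5.28274091e-01  1.88941442e+00 -1.48076627e-05
  7.24440271e-01 -1.10050683e+00]
[0.46208516 0.20868177 0.05955298]
5925 [-0.05574877  0.00031111 -0.06108001] ((0.2930278778076172, -59.981727600097656), (21.14262580871582, 21.18889045715332), 44.23141098022461)
```

View pics/w3.png

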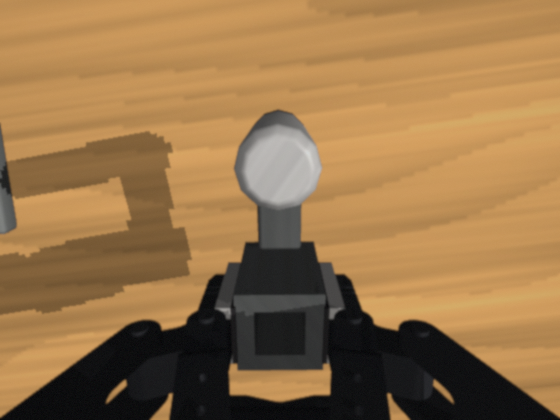

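The hub is held centred: the grip sits at tool (0.3, −60) mm, as expected. Next I'll carry it to the stand and lower it in guarded steps.

Run:
```python
from h import *
sq=np.array([.578,-.1069]);a=np.radians(79.5)
manip.move_l([.4624,.2088,.275],max_speed=.2)
manip.move_ptp([*sq,.275],down(a))
manip.move_l([*sq,.246],max_speed=.06)
f0=manip.current_force();print(f0,manip.current_ee_pos())
for z in np.arange(.243,.2125,-.003):
    manip.move_l([*sq,z],max_speed=.05)
    f=manip.current_force();print(round(z,4),manip.current_ee_pos().round(4),(f-f0).round(1),manip.current_ft_torque().round(2))
    if np.linalg.norm(f-f0)>25:break
print(manip.current_time())
snap("w4")
```

```text
[-1.03466243  0.1157133  -3.06306471] [ 0.57804923 -0.10691648  0.24601408]
0.243 [ 0.578  -0.1069  0.243 ] [2.1 0.8 0.3] [ 0.02 -0.02 -0.02]
0.24 [ 0.5779 -0.1069  0.2398] [ 0.9 -0.4 -0.3] [ 0.   -0.04  0.01]
0.237 [ 0.5779 -0.1069  0.2367] [1.8 0.3 0. ] [-0.   -0.1   0.03]
0.234 [ 0.5779 -0.1069  0.2338] [ 0.4 -0.6 -0.8] [-0.08 -0.01  0.02]
0.231 [ 0.5779 -0.107   0.2308] [ 0.8 -1.9 -0.9] [-0.23 -0.01 -0.01]
0.228 [ 0.5779 -0.107   0.2277] [ 1.4 -2.3 -0.5] [-0.4  -0.01 -0.07]
0.225 [ 0.5779 -0.107   0.2247] [ 1.  -2.4 -0.9] [-0.51 -0.02 -0.  ]
0.222 [ 0.5779 -0.107   0.2217] [ 1.6 -3.3 -2.1] [-0.57 -0.06 -0.01]
0.219 [ 0.578  -0.107   0.2187] [ 2.2 -4.2 -2.7] [-0.74 -0.08 -0.02]
0.216 [ 0.578  -0.107   0.2157] [ 1.2 -5.5 -2.1] [-0.79 -0.15 -0.  ]
0.213 [ 0.5783 -0.1071  0.214 ] [-1.3 -4.1  8.6] [-0.65  0.4   0.01]
14.3667
```

Run:
```python
from h import *
import threading,time
e=manip.current_ee_pos()
manip.set_gripper(0.75);print(manip.current_force().round(2))
manip.move_l([e[0],e[1],.225],max_speed=.05)
L=[]
t=threading.Thread(target=lambda:manip.move_l([e[0],e[1],.30],max_speed=.15));t.start()
try:
    while t.is_alive() and len(L)<2000: L.append((manip.current_time(),manip.current_ee_pos()[2]));time.sleep(.002)
except Exception as ex: print("thr",ex)
t.join();print(len(L),L[:3],L[len(L)//2:len(L)//2+3],L[-2:])
# back off so the camera sees the crank: camera sits 79 mm toward -z of tool
p,X,k=snap("w5");P=X.reshape(-1,3)
for lo,hi in((.246,.256),(.264,.276)):
    m=(np.hypot(P[:,0]-.56,P[:,1]+.105)<.08)&(P[:,2]>lo)&(P[:,2]<hi)
    print(lo,m.sum(),np.median(P[m],0) if m.any() else 0,cv2.minAreaRect((P[m][:,:2]*1000).astype(np.float32)) if m.sum()>5 else 0)
print(manip.current_time(),manip.current_force())
```

```text
[ 0.74  0.85 -0.61]
1 [(15.8917, np.float64(0.29898130515985594))] [(15.8917, np.float64(0.29898130515985594))] [(15.8917, np.float64(0.29898130515985594))]
0.246 2133 [ 0.57681271 -0.10644272  0.25131988] ((551.104736328125, -101.63751220703125), (30.093441009521484, 86.3685302734375), 79.94100189208984)
0.264 1690 [ 0.51874004 -0.09571291  0.26993357] ((519.25, -95.83797454833984), (21.04795265197754, 21.064678192138672), 65.52598571777344)
15.9417 [-0.18033035 -0.38507154 -0.89539522]
```

View pics/w5.png

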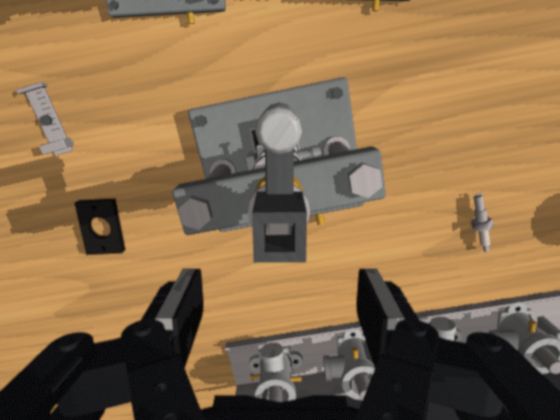

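The crank is seated: hub top at 0.2513 m puts the underside at 0.2073 m. Reads are blocked while the arm moves, so I'll read at the end of each segment. I'll take the grip and start winding.

```bash
cat >> h.py <<'E'
C=np.array([.5781,-.1070]);TH0=np.radians(169.2);Z0=.2073+.038-.019;r=.06
def pose(deg):
    t=TH0-np.radians(deg);return [C[0]+r*np.cos(t),C[1]+r*np.sin(t),Z0-.010*deg/360]
def read(deg,f0):
    f=manip.current_force()-f0;e=manip.current_ee_pos();d=e[:2]-C;d/=np.hypot(*d)
    tan=np.array([d[1],-d[0]])  # clockwise direction
    ang=np.degrees((TH0-np.arctan2(d[1],d[0])))%360
    return -f[:2]@tan, f[:2]@d, f[2], ang   # push, radial force on tool (outward +), z
E
python3 - <<'E'
from h import *
import json
manip.move_l([.5190,-.0958,.30],max_speed=.2)
manip.move_l(pose(0),max_speed=.15)
f0=manip.current_force();json.dump(f0.tolist(),open("f0.json","w"))
print("t0",manip.current_time(),f0)
manip.set_gripper(0,30);print("w",manip.current_grip_width(),read(0,f0))
for i,d in enumerate(range(12,397,12)):
    manip.move_l(pose(d),max_speed=.07)
    R=read(d,f0)
    print(d,np.round(R,1),round(manip.current_time(),2),np.round(manip.current_joint_vel()[0],3))
    if R[0]>11 or abs(R[1])>25 or abs(R[2])>20: break
E
```

```text
t0 17.0333 [0.14702866 0.353836   0.2136529 ]
w 0.2500966384823444 (np.float64(-0.6200519894958243), np.float64(0.8605649344895295), np.float64(3.130247818009875), np.float64(0.015821534554134396))
12 [ 2.2  2.3  5.  12.3] 17.82 -0.004
24 [ 2.2  0.6  5.3 24.3] 18.15 -0.002
36 [ 2.8  0.3  5.2 36.3] 18.48 -0.002
48 [ 1.6 -1.4  5.2 48.3] 18.82 -0.003
60 [ 2.7 -2.7  4.6 60.3] 19.15 -0.002
72 [ 1.7 -3.3  5.5 72.3] 19.48 -0.001
84 [ 2.7 -3.6  6.5 84.2] 19.82 -0.002
96 [ 1.  -4.7  5.  96.2] 20.15 0.001
108 [  2.1  -4.5   6.8 108.1] 20.48 0.002
120 [  1.8  -4.4   6.3 120. ] 20.82 0.001
132 [  0.7  -4.3   7.1 131.9] 21.15 0.002
144 [  1.2  -2.7   8.1 143.8] 21.48 0.002
156 [  0.7  -2.1   6.2 155.7] 21.82 0.002
168 [  1.6  -1.8   5.9 167.6] 22.15 0.002
180 [  1.8  -1.1   6.7 179.5] 22.48 0.002
192 [  2.4   0.7   6.2 191.4] 22.82 0.003
204 [  1.1   1.7   6.5 203.3] 23.15 0.002
216 [  2.3   2.8   5.2 215.3] 23.48 0.003
228 [  3.    2.8   6.2 227.3] 23.82 0.004
240 [  2.1   3.1   5.9 239.3] 24.15 0.003
252 [  1.8   3.7   6.6 251.3] 24.48 0.0
264 [  2.3   4.1   5.2 263.3] 24.82 0.001
276 [  2.4   5.1   7.  275.3] 25.15 0.001
288 [  2.1   5.5   6.6 287.4] 25.48 -0.001
300 [  2.8   5.8   8.1 299.5] 25.82 -0.001
312 [  2.    4.4   7.1 311.7] 26.15 -0.001
324 [  2.8   5.4   7.4 323.8] 26.48 -0.003
336 [  2.1   4.1   8.1 335.9] 26.82 -0.002
348 [  1.3   3.8   8.  348. ] 27.15 -0.002
360 [1.8 3.  7.3 0.1] 27.48 -0.004
372 [ 1.8  1.7  6.9 12.1] 27.82 -0.002
384 [ 2.7  1.   7.5 24.2] 28.15 -0.002
396 [ 1.9 -0.2  6.9 36.2] 28.48 -0.002
```

Free running reads about 2 N at a stand. I'll try small and slow steps with each kind of move, still short of the earliest possible contact at 450°, to see which gives the moving value.

Run:
```python
from h import *
import json
f0=np.array(json.load(open("f0.json")));O=manip.current_tcp_rot()
d=396.
def show(k):
    R=[read(d,f0)[0] for _ in range(4)];print(k,d,np.round(R,2),np.round(manip.current_joint_vel()[:3],4),round(manip.current_time(),3))
for i in range(3): d+=2;manip.move_l(pose(d),max_speed=.02);show("l.02")
for i in range(3): d+=2;manip.move_l(pose(d),max_speed=.2);show("l.2")
for i in range(3): d+=2;manip.move_j(manip.inverse_kinematics(pose(d),O));show("j")
for i in range(3): d+=2;manip.move_ptp(pose(d),O);show("ptp")
for i in range(2): d+=6;manip.move_l(pose(d),max_speed=.01);show("l.01")
```

```text
l.02 398.0 [4.26 4.26 4.26 4.26] [-0.003  -0.0007  0.0009] 28.742
l.02 400.0 [5.45 5.45 5.45 5.45] [-0.0008 -0.0022  0.0001] 29.0
l.02 402.0 [5.19 5.19 5.19 5.19] [-0.0007 -0.0007  0.0007] 29.258
l.2 404.0 [5.22 5.22 5.22 5.22] [ 0.0004 -0.0006  0.0012] 29.508
l.2 406.0 [6.13 6.13 6.13 6.13] [-0.0007 -0.0014  0.0015] 29.758
l.2 408.0 [6.1 6.1 6.1 6.1] [ 0.0001 -0.0023  0.0005] 30.008
j 410.0 [5.46 5.46 5.46 5.46] [ 0.0001 -0.001  -0.    ] 30.258
j 412.0 [5.54 5.54 5.54 5.54] [-0.0016 -0.0005  0.0011] 30.508
j 414.0 [5.76 5.76 5.76 5.76] [-0.0003 -0.0021 -0.001 ] 30.758
ptp 416.0 [6.33 6.33 6.33 6.33] [-0.0004 -0.0016  0.0012] 31.008
ptp 418.0 [4.92 4.92 4.92 4.92] [-0.0017 -0.0019  0.0005] 31.258
ptp 420.0 [5.29 5.29 5.29 5.29] [-0.0022 -0.0025  0.0002] 31.508
l.01 426.0 [5.42 5.42 5.42 5.42] [-0.0001  0.0005  0.0011] 32.283
l.01 432.0 [5.68 5.68 5.68 5.68] [ 0.0002  0.0004 -0.0002] 33.058
```

Small steps read about 5.5 N against a nominal 6.5 N, so the offset is about −1 N. I'll wind on with 12° steps and a 2° reading step between them, then switch to fine steps after contact.

Run:
```python
from h import *
import json
f0=np.array(json.load(open("f0.json")));d=432.;log=[]
while manip.current_time()<56 and d<870:
    manip.move_l(pose(d+10),max_speed=.06);a=read(d,f0)[0]
    d+=12;manip.move_l(pose(d),max_speed=.02);R=read(d,f0);log.append(R[0])
    print(int(d),round(a,1),np.round(R,1),round(manip.current_time(),1))
    if R[0]>7.3 or abs(R[1])>30 or abs(R[2])>25:break
json.dump(d,open("d.json","w"))
```

```text
444 2.4 [ 4.8 -4.7  8.8 83.6] 33.6
456 1.9 [ 4.  -4.   9.5 95.5] 34.2
468 2.1 [  3.4  -3.8   9.8 107.5] 34.8
480 2.4 [  3.4  -3.9   9.4 119.4] 35.4
492 1.2 [  3.6  -3.6   9.2 131.3] 36.0
504 1.8 [  3.7  -2.1   8.9 143.2] 36.6
516 1.0 [  3.6  -1.7   8.1 155.1] 37.1
528 2.3 [  4.7  -0.2   8.3 167. ] 37.7
540 1.8 [  3.8   0.8   7.  179. ] 38.3
552 1.3 [  3.7   0.8   7.8 190.9] 38.9
564 2.1 [  4.1   2.2   7.4 202.9] 39.5
576 3.5 [  3.8   2.2   6.2 214.9] 40.1
588 3.7 [  4.5   4.5   5.9 226.9] 40.6
600 2.2 [  5.1   2.8   6.2 238.8] 41.2
612 3.3 [  5.7   3.9   5.  250.8] 41.8
624 2.5 [  4.9   4.4   5.  262.8] 42.4
636 4.0 [  4.3   4.5   5.2 274.8] 43.0
648 5.1 [  6.    5.9   5.5 286.7] 43.6
660 4.8 [  6.2   6.5   5.7 298.6] 44.1
672 6.3 [  7.3   6.8   6.5 310.4] 44.7
684 7.9 [  9.7   7.3   7.9 322.4] 45.3
```

Run:
```python
from h import *
import json
f0=np.array(json.load(open("f0.json")));d=json.load(open("d.json"))
for i in range(5):
    d+=2;manip.move_l(pose(d),max_speed=.02);R=read(d,f0)
    print(d,np.round(R,2),round(manip.current_time(),1))
    if R[0]>11:break
json.dump(d,open("d.json","w"))
```

```text
686.0 [ 10.36   7.18   8.36 324.32] 45.6
688.0 [  9.4    6.87   7.88 326.29] 45.8
690.0 [ 10.43   6.69   8.41 328.3 ] 46.1
692.0 [ 11.16   6.97   9.91 330.27] 46.3
```

The push is about 11–12 N counting the −1 N reading offset, at roughly 55° past contact. I'll release, back off and check.

Run:
```python
from h import *
manip.set_gripper(0.6);e=manip.current_ee_pos();print(manip.current_force().round(2))
manip.move_l([e[0],e[1],.30],max_speed=.12)
manip.move_l([.578,-.107,.31],max_speed=.15)
p,X,k=snap("w6");P=X.reshape(-1,3)
for lo,hi in((.226,.238),(.245,.257)):
    m=(np.hypot(P[:,0]-.56,P[:,1]+.11)<.085)&(P[:,2]>lo)&(P[:,2]<hi)
    print(lo,m.sum(),np.median(P[m],0),cv2.minAreaRect((P[m][:,:2]*1000).astype(np.float32)))
m=(np.hypot(P[:,0]-.578,P[:,1]+.107)<.03)&(abs(P[:,2]-.232)<.005)
print("hub",m.sum(),np.median(P[m][:,2]),cv2.minAreaRect((P[m][:,:2]*1000).astype(np.float32)))
s,_,_=snap("s6","side")
for n in("stack","gauge","plug","spacer","carb"):
    print(n,[(np.round(r["at"],3).tolist(),round(r["confidence"],2)) for r in manip.look_for("side",n)][:2])
cv2.imwrite("pics/f.png",cv2.resize(np.hstack([p,s]),(800,300))[:,:,::-1]);print(manip.current_time(),manip.current_force())
```

```text
[-0.8   0.42 -0.25]
0.226 1858 [ 0.5755976  -0.10817073  0.23278468] ((552.0272827148438, -116.9115219116211), (85.93488311767578, 30.297494888305664), 20.89503288269043)
0.245 1240 [ 0.52115365 -0.12765734  0.25111086] ((521.7125854492188, -128.35635375976562), (21.077178955078125, 21.25912857055664), 4.18998908996582)
hub 1717 0.2328094980462145 ((577.8412475585938, -107.06288146972656), (30.586994171142578, 30.33226776123047), 20.712467193603516)
stack [([0.715, 0.295, 0.033], 0.84), ([0.557, -0.125, 0.221], 0.69)]
gauge [([0.484, -0.37, 0.006], 0.76)]
plug []
spacer [([0.619, -0.347, 0.01], 0.87)]
carb [([0.563, -0.123, 0.067], 0.86)]
48.575 [-0.25579866  0.6819964   0.0656161 ]
```

View pics/f.png

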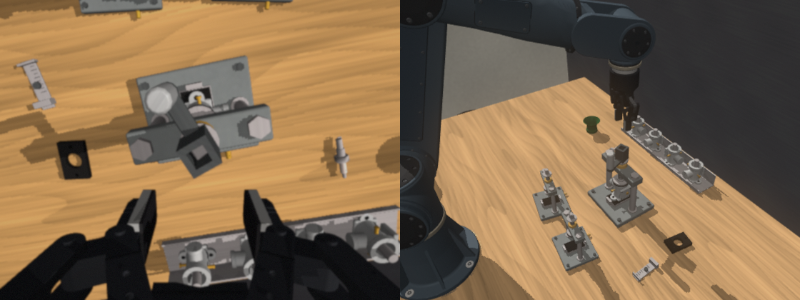

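```bash
python3 -c "
from bench import manip
manip.sign_off();print(manip.current_time())"
```

```text
the job is handed in; nothing more can be done
the job is handed in; nothing more can be done
```

I fitted the crank onto the square, wound it clockwise about 690°, let go and handed the job in at about 49 s. sign_off gives no verdict, so I don't know how it was judged.

- **Clamping force:** the last readings on the grip were 9.4 to 11.2 N. They were taken at a stand after small steps and ran about 1 N below the true moving value when the screw turned free. I put the moving push at about 11.5 to 12 N, roughly 55° past contact. This is an estimate, because forces cannot be read while the arm is moving.
- **Crank seating:** after release the hub was within 0.3 mm of the screw's axis. Its underside was at 0.1888 m, where about 0.188 m is expected after the screw sank 19 mm. The grip rested about 3.5° short of the angle I commanded, which fits the crank's play and the arm's flex.
- **Carburetor and bystanders:** the side camera put the carburetor, stack, gauge and spacer within about 6 mm of their first readings, mostly 1 to 4 mm. That is close to the detector's roughly 4 mm error, so it confirms the carburetor's 6 mm limit only roughly. The last side-camera search missed the plug, but the wrist picture shows it lying where it was expected.
- **Clear of contact:** after I backed off, the wrist force was near zero and the hand stood clear above the stand.

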